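# Sweep spacer rings through the gate into the slot

## Robot

A 7-joint arm with a two-finger parallel gripper is mounted at the origin on a cart in front of the work surface, level with it; the furniture and walls round the work are solid. World frame = base frame: x ahead of the robot, y to its left, z up, the work surface at z = 0. Lengths are in m, angles in degrees, forces in N, time in s.
With the tool pointing down it reaches from about 0.4 to 0.85 m from the base axis. Payload 10.4 kg.
Tool frame: the origin (TCP) lies on the centre line of the jaws, within the pads' length; the fingertips stand 11 mm ahead of it and the grasp point (between the pads) lies 8 mm behind it (env.tcp_to_tips is the z of the fingertips in the tool frame, in m); z points along the fingers, y is the direction in which the jaws open and shut (so a half turn about z gives the same grasp; the last joint's range is limited). The gripper opens to 85 mm and grips with 20 to 120 N. Pads are 22 mm wide; open, the fingers measure 114 mm over their backs; the gripper's body (76 mm by 85 mm) begins 54 mm behind the grasp point. The pads swing forward as they close: fully open they stand 13 mm farther back than shut.
Start: joints at [-66.326, 19.034, -3.707, 83.658, 1.238, 77.344, -5.071], TCP at [0.264, 0.567, 0.242] pointing down, gripper open.
Joint ranges: [-148.97, 148.97], [-28.65, 121.19], [-84.17, 76.75], [9.2, 138.47], [-72.65, 252.65], [3.7, 117.97], [-149.18, 149.18]. Speed limits (degrees/s): [127.2, 127.2, 159.86, 159.86, 180, 180, 180].

## Interface

Orientations are given as [roll, pitch, yaw] about the fixed x, y, z axes, in that order (R = Rz(yaw) Ry(pitch) Rx(roll)).
In Python, from rig import env gives the robot as it stands.
- The arm moves only by the tool step_arm, never from a script. Its argument "commands" is a list that holds one entry, the list of rows, each a list of 7 numbers: the turn, a rotation vector about the world's x, y, z in degrees, then the shift along the world's x, y, z in cm, then the gripper's target within -1 to 1 (shut at 1, half-way at 0, fully open at -1). In form: [[[ax, ay, az, tx, ty, tz, jaw], ...]]. A call has 1 to 8 rows; each row is the pose to reach, as a shift and turn from the pose commanded when the call began; what a row does not reach only later rows make up. A row lasts 1/10 s, in which the tool goes at most 50 mm and 8.59 degrees, less where a joint would pass 70% of its speed; a pose out of reach is approached as far as the arm can. A call with a gripper value outside its range is refused whole. The fingers move at their own pace and stop on an object; the grip force is fixed at half the most. Time passes only in rows, so rows that repeat a pose let the fingers close. It gives the time, the measured TCP pose, the force and the opening at its end, in the units of the state.
- env.get_state(): the state, without advancing time (a new reading comes with each control period).
- env.get_image(name): name is "scene" or "top" or "wrist"; returns a dict with "frame" (400x640x3 uint8, red, green, blue), "fx", "fy", "cx", "cy" (pixels), "cam_to_world" (4x4, takes a point from camera to world coordinates); the wrist camera has in their place "hand_eye" (4x4, takes a point from camera to tool coordinates, whose origin is the TCP and whose axes are the flange's). Camera axes: x right, y up, looking along -z (the intrinsics and any distortion apply to the point x, -y, -z); pixel columns grow to the right and rows downward; lengths in m; the calibration is good to about 2 mm. A picture is of the moment at which its call begins: read the wrist's pose just before it. There is no depth.
- env.job_done(): hands the job in, once; it reports no verdict.
The state is a dict: "clock": time; "qpos": joint angles; "joint_velocities": joint speeds; "joint_efforts": joint torques, N m; "ee_pos": TCP position; "tool_rot": TCP orientation; "force": force on the tool from outside, world axes, zero at the start; "moment": the same for the moment, N m; "finger_gap": finger opening in m.
Only numpy, scipy, OpenCV 4.12 (cv2) and the standard library are available. Lean on these libraries where they do the work, as an engineer would, in place of code of your own. Each camera call takes 0.05 s, during which the arm holds its last target.

## Task

Three steel spacer rings lie loose on the kitting tray. With the fingertips, push them flat along the tray, one at a time, through the narrow gate at the end of the funnel and into the slot behind it, the largest first, then the middle one, then the smallest, each wholly past the gate. Only push the rings, never lift them, and leave the other things where they stand.

Things in the scene. Friction and masses are not known exactly. Their poses are not given: they have to be found in the camera images.
- tray: grey kitting tray fixed to the table: plate 6 mm thick, in its frame x -200 to +180 mm, y +-125 mm, origin at table height; aluminium walls 6 mm thick rise 18 mm above it. +x runs from the open pen with the rings through the gate into the slot. No wall at the pen's back (-x) or sides; funnel walls run from (x -62, y +-115) to (x 12, y +-36) mm. Two bays beside the slot hold bolts
- gate (a point): middle of the gate's far side, on the plate's top, axes as the tray's. Gate 56 mm clear between two round posts (12 mm diameter, 22 mm high, centres 6 mm before this point in x, 34 mm to each side). Behind it (+x) the slot, 60 mm clear, runs 145 mm to a closed end; a ring pushed in moves the earlier ones on. A ring is wholly past when its centre is more than its radius beyond this point
- large_ring: largest loose dark steel spacer ring lying flat on the tray: outer diameter 48 mm, bore 10 mm, 14 mm thick, oiled and slippery. Origin on its axis at its underside; z up; its yaw means nothing
- medium_ring: middle-sized loose dark steel spacer ring lying flat on the tray: outer diameter 40 mm, bore 10 mm, 14 mm thick, oiled and slippery. Origin on its axis at its underside; z up; its yaw means nothing
- small_ring: smallest loose dark steel spacer ring lying flat on the tray: outer diameter 32 mm, bore 10 mm, 14 mm thick, oiled and slippery. Origin on its axis at its underside; z up; its yaw means nothing
- bolt_a: bystander: loose bolt, 13 x 15 x 41 mm, standing on its head in the tray's bay on the +y side of the slot; origin at its underside. Leave it alone
- bolt_b: bystander: loose bolt, 13 x 15 x 47 mm, standing on its head in the tray's bay on the -y side of the slot; origin at its underside. Leave it alone
- grease_tin: bystander: loose round tin with lid, 66 mm across, 36 mm high, on the table beyond the tray; origin at its underside. Leave it alone
- tape_roll: bystander: loose roll of tape lying flat, 67 mm across, 19 mm high, on the table to the left of the tray; origin at its underside. Leave it alone
Not all that is in view belongs to the job. What is shaped like the large_ring but purple or yellow is not meant.

How it is judged:
By the outcome, as a careful person would: the job done as asked, in the order asked, and still so for the second after the job is handed in, with the robot touching nothing.
It also fails if it takes over 72 s, if anything falls off the work surface, if the arm or the gripper's body presses on something with over 40 N, if the wrist force passes 120 N, or if a joint passes its speed limit or range.

## Working session

There is one attempt and no reset: what is moved stays moved. The work goes in short steps, Python scripts to look and compute and a tool call to move; the robot and the scene stay as the last step left them, time stands still between calls to the robot, and variables do not carry over. Pictures are saved under pics/ and viewed, and the job is handed in when it is done.

Besides the shell and the picture viewer there is one more tool, called after ">>>" in YAML: its name, and indented under it one key for each argument. step_arm: Moves the arm, as the interface text tells. Its arguments: {"type":"object","properties":{"commands":{"type":"array"}},"required":["commands"]}

```bash
mkdir -p pics; ls
cat > h.py <<'E'
from rig import env
import numpy as np, cv2
def snap(n,f):
    d=env.get_image(n); cv2.imwrite(f'pics/{f}.png',cv2.cvtColor(d['frame'],cv2.COLOR_RGB2BGR))
    np.save(f'pics/{f}.npy',d,allow_pickle=True); return d
def load(f): return np.load(f'pics/{f}.npy',allow_pickle=True).item()
def crop(f,x0,y0,w,h,s):
    im=cv2.imread(f'pics/{f}.png')[y0:y0+h,x0:x0+w]
    cv2.imwrite(f'pics/{f}_c{x0}_{y0}.png',cv2.resize(im,None,fx=s,fy=s,interpolation=cv2.INTER_CUBIC))
def ray(d,u,v,z,T=None):
    T=d['cam_to_world'] if T is None else T
    p=np.array([(u-d['cx'])/d['fx'],-(v-d['cy'])/d['fy'],-1.])
    r=T[:3,:3]@p; o=T[:3,3]; return o+r*(z-o[2])/r[2]
def proj(d,P,T=None):
    T=np.array(d['cam_to_world'] if T is None else T)
    c=np.linalg.inv(T)@np.append(P,1); return d['cx']+d['fx']*c[0]/-c[2], d['cy']-d['fy']*c[1]/-c[2]
E
python3 - <<'E'
from h import *
for n in('top','scene'):
    d=snap(n,n+'0'); print({k:v for k,v in d.items() if k!='frame'})
s=env.get_state(); print(s, env.tcp_to_tips)
E
```

```text
pics
{'fx': 364.3087346484499, 'fy': 364.3087346484499, 'cx': 322.2268545235268, 'cy': 196.30309435707787, 'cam_to_world': array([[ 3.60990426e-04,  9.90358300e-01, -1.38529086e-01,
         4.99890744e-01],
       [-9.99960622e-01,  1.58583084e-03,  8.73148422e-03,
         1.29778137e-01],
       [ 8.86698156e-03,  1.38520479e-01,  9.90319874e-01,
         9.97852538e-01],
       [ 0.00000000e+00,  0.00000000e+00,  0.00000000e+00,
         1.00000000e+00]])}
{'fx': 369.2465027944847, 'fy': 369.2465027944847, 'cx': 321.2159670830006, 'cy': 197.5898108724204, 'cam_to_world': array([[ 0.66509861,  0.46143679, -0.58712854,  0.12037457],
       [-0.74674688,  0.40718696, -0.52589722, -0.32612144],
       [-0.00359724,  0.78820991,  0.61539596,  0.55955527],
       [ 0.        ,  0.        ,  0.        ,  1.        ]])}
{'clock': 0.1, 'qpos': array([-66.32502099,  19.06756302,  -3.70716861,  83.70146394,
         1.23736279,  77.34347796,  -5.06937096]), 'joint_velocities': array([ 0.08079502, -0.06137448, -0.03520957, -0.16668126,  0.04532964,
        0.0988547 , -0.02500644]), 'joint_efforts': array([ 3.03421904e-03, -6.26739550e+01,  4.99683351e-02, -3.92424202e+01,
        1.65309291e-02,  6.93809590e-03,  2.22689033e-05]), 'ee_pos': array([0.26370103, 0.56628606, 0.24160185]), 'tool_rot': array([-1.79927395e+02,  3.06095185e-03,  1.55032630e+02]), 'force': array([ 0.06488609,  0.19682952, -0.08410613]), 'moment': array([-0.02091139, -0.0130912 ,  0.046568  ]), 'finger_gap': 0.08530796324814359} 0.011
```

View pics/top0.png

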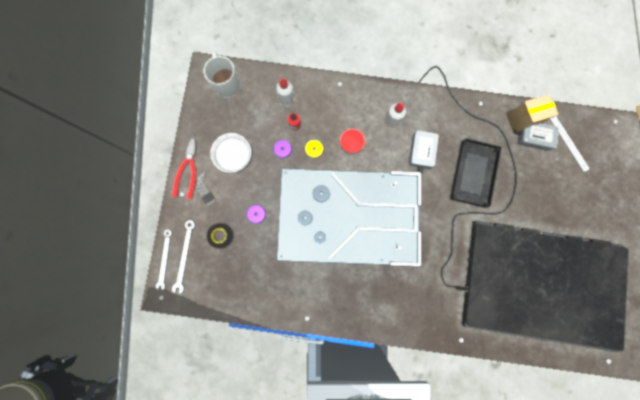

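View pics/scene0.png

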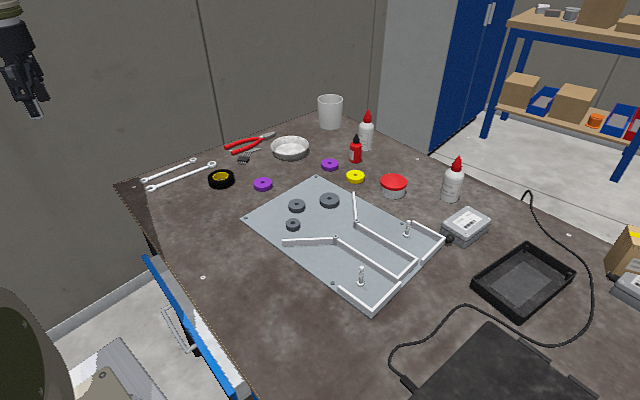

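The top view shows the tray at about (278–420, 168–265). Three grey rings lie in the pen at about (321,193), (306,217) and (320,237). The purple and yellow rings at (283,148), (314,148) and (256,214) are off the tray. I'll enlarge the tray next.

```bash
python3 -c "
from h import *
crop('top0',270,160,160,112,5)"
```

```text
(no output)
```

View pics/top0_c270_160.png

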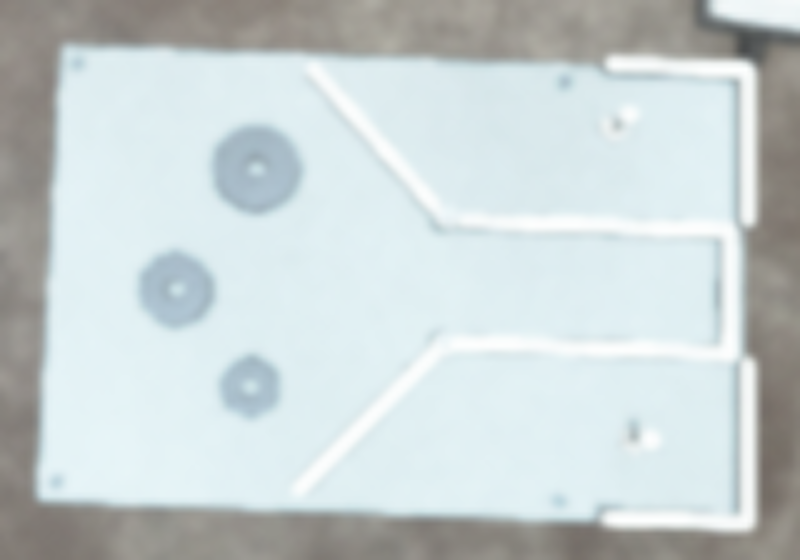

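Run:
```python
from h import *
from scipy.optimize import least_squares
d=load('top0')
f=lambda a,b,z: ray(d,270+a/5-.4,160+b/5-.4,z)
obs=[((62,45),(-.2,.125),.006),((38,500),(-.2,-.125),.006)]
def W(p,t): c,s=np.cos(p[2]),np.sin(p[2]); return np.array([p[0]+c*t[0]-s*t[1],p[1]+s*t[0]+c*t[1]])
obs+= [((755,62),(.18,.125),.024),((755,530),(.18,-.125),.024)]
r=least_squares(lambda p:np.concatenate([W(p,t)-f(*c,z)[:2] for c,t,z in obs]),[.5,.05,-1.57])
p=r.x;print(p[:2],np.degrees(p[2]),r.fun*1e3)
def inv(q): c,s=np.cos(p[2]),np.sin(p[2]); e=q[:2]-p[:2]; return 1e3*np.array([c*e[0]+s*e[1],-s*e[0]+c*e[1]])
for n,c,z in [('L',(257,169),.02),('M',(177,289),.02),('S',(250,386),.02),('postT',(438,217),.028),('postB',(438,340),.028),('endT in',(722,235),.024),('endT out',(742,232),.024),('endBout',(733,357),.024),('fT',(312,68),.024),('fB',(298,490),.024)]:
    w=f(*c,z); print(n,w[:2].round(4),inv(w).round(1))
```

```text
[0.58435883 0.03720416] -92.0787596881884 [ 0.42463625 -0.19504382 -0.39098176 -0.08849819 -0.82619935  0.27644176
  0.79254486  0.00710024]
L [0.6446 0.1245] [-89.4  57.1]
M [0.5794 0.1674] [-130.    -9.7]
S [0.5275 0.1281] [-88.8 -60.1]
postT [0.6176 0.0274] [ 8.6 33.5]
postB [0.5517 0.0282] [ 10.2 -32.3]
endT in [ 0.6085 -0.1261] [162.4  30. ]
endT out [ 0.6101 -0.137 ] [173.1  32.1]
endBout [ 0.543  -0.1297] [168.3 -35.3]
fT [0.6997 0.0946] [-61.5 113.2]
fB [0.4729 0.1027] [ -61.4 -113.8]
```

>>> step_arm:
  commands:
    - [[0,0,-8,4.2,-5.2,0,0.6],[0,0,-16,8.4,-10.4,0,0.6],[0,0,-24,12.6,-15.6,0,0.6],[0,0,-32,16.8,-21,0,0.6],[0,0,-40,21,-26.4,0,0.6],[0,0,-48,25.2,-31.8,0,0.6],[0,0,-56,29.4,-37.2,0,0.6],[0,0,-64,33.6,-42.6,0,0.6]]

```text
clock: 0.9
ee_pos: [0.5129, 0.2512, 0.2422]
tool_rot: [-180.0, -0.0, 90.7]
force: [-0.3, 0.6, -0.7]
finger_gap: 0.0167
```

>>> step_arm:
  commands:
    - [[0,0,0,0,0,0,0.6],[0,0,0,0,0,0,0.6],[0,0,0,0,0,0,0.6],[0,0,0,0,0,0,0.6]]

```text
clock: 1.3
ee_pos: [0.5113, 0.2546, 0.2422]
tool_rot: [-180.0, -0.0, 91.2]
force: [-0.5, 0.4, -0.2]
finger_gap: 0.0171
```

Run:
```python
from h import *
s=env.get_state(); print(s['ee_pos'],s['tool_rot'],s['qpos'],s['finger_gap'],s['clock'],s['force'])
d=snap('wrist','w1'); d['pos']=s['ee_pos'];d['rot']=s['tool_rot'];np.save('pics/w1.npy',d,allow_pickle=True)
print({k:v for k,v in d.items() if k!='frame'})
```

```text
[0.51127094 0.25457274 0.24215083] [-1.79974636e+02 -1.33439029e-02  9.12131084e+01] [-45.12079497  12.13086942  16.39668     93.02213209  -3.53939598
  75.36956992 -26.96206313] 0.0171119645487041 1.3 [-0.45911315  0.43754459 -0.23426668]
{'fx': 321.89760678180124, 'fy': 321.89760678180124, 'cx': 317.4393348528104, 'cy': 196.56778228084167, 'hand_eye': array([[-3.93348359e-04,  9.53366837e-01,  3.01813718e-01,
         7.78750439e-02],
       [ 9.99999864e-01,  4.78153069e-04, -2.07104478e-04,
         1.12090580e-04],
       [-3.41759696e-04,  3.01813595e-01, -9.53366895e-01,
        -1.30941991e-01],
       [ 0.00000000e+00,  0.00000000e+00,  0.00000000e+00,
         1.00000000e+00]]), 'pos': array([0.51127094, 0.25457274, 0.24215083]), 'rot': array([-1.79974636e+02, -1.33439029e-02,  9.12131084e+01])}
```

View pics/w1.png

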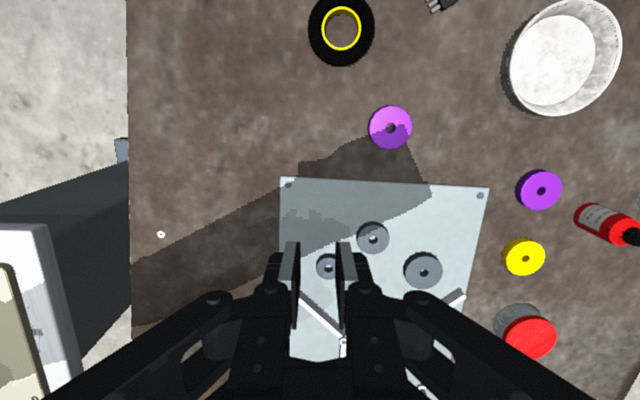

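The wrist view shows the rings at about M (373,237), L (424,270) and S (328,266), with the tape roll at (341,28). The fingers, about 17 mm apart, are seen from behind. I'll check these ring positions against the top camera.

```bash
cat >> h.py <<'E'
from scipy.spatial.transform import Rotation as Ro
def wT(d):
    T=np.eye(4);T[:3,:3]=Ro.from_euler('xyz',d['rot'],degrees=True).as_matrix();T[:3,3]=d['pos'];return T@d['hand_eye']
TP=np.array([.58436,.03720,np.radians(-92.079)])
def t2w(x,y):
    c,s=np.cos(TP[2]),np.sin(TP[2]);return TP[0]+(c*x-s*y)/1e3,TP[1]+(s*x+c*y)/1e3
def w2t(q):
    c,s=np.cos(TP[2]),np.sin(TP[2]); e=np.array(q)[:2]-TP[:2]; return (1e3*np.array([c*e[0]+s*e[1],-s*e[0]+c*e[1]])).round(1)
def wsnap(f):
    s=env.get_state(); d=snap('wrist',f); d['pos']=s['ee_pos'];d['rot']=s['tool_rot'];np.save(f'pics/{f}.npy',d,allow_pickle=True);return d
E
python3 - <<'E'
from h import *
crop('w1',270,165,230,150,3.4)
E
```

```text
(no output)
```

View pics/w1_c270_165.png

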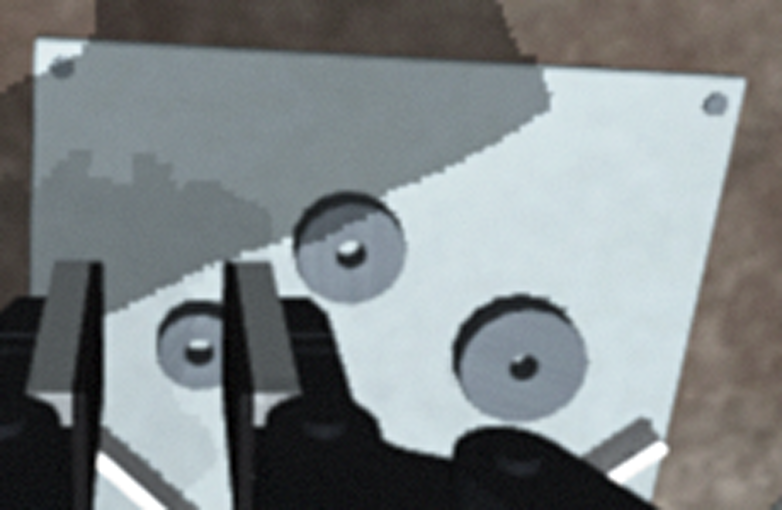

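Run:
```python
from h import *
d=load('w1');T=wT(d)
for n,u,v,z in [('M',349,247,.02),('L',522,363,.02),('S',198,347,.02),('cTL(-200,-125)',37,38,.006),('cTR(-200,125)',745,78,.006)]:
    w=ray(d,270+u/3.4-.35,165+v/3.4-.35,z,T); print(n,w[:2].round(4),w2t(w))
print(t2w(-122,82))
```

```text
M [0.5789 0.1709] [-133.4  -10.3]
L [0.6454 0.126 ] [-91.   57.8]
S [0.5269 0.1301] [-90.8 -60.8]
cTL(-200,-125) [0.4684 0.2409] [-199.4 -123.3]
cTR(-200,125) [0.715  0.2317] [-199.1  123.5]
(np.float64(0.6707318709552191), np.float64(0.1561449448597752))
```

Run:
```python
from h import *
for p in [(-124,87),(-90,57.5),(-25,0),(-22,0),(18,0),(-45,0),(18+24+6-34,0),(-25-33.6*.749,33.6*.663)]: print(p,np.round(t2w(*p),4))
```

```text
(-124, 87) [0.6758 0.158 ]
(-90, 57.5) [0.6451 0.1251]
(-25, 0) [0.5853 0.0622]
(-22, 0) [0.5852 0.0592]
(18, 0) [0.5837 0.0192]
(-45, 0) [0.586  0.0822]
(14, 0) [0.5839 0.0232]
(-50.166399999999996, 22.2768) [0.6084 0.0865]
```

>>> step_arm:
  commands:
    - [[0,0,-6.5,2.4,-1.4,-2.6,0.6],[0,0,-13,4.7,-2.8,-5.2,0.6],[0,0,-19.5,7.1,-4.1,-7.8,0.6],[0,0,-26,9.4,-5.5,-10.4,0.6],[0,0,-32.5,11.8,-6.9,-13,0.6],[0,0,-39,14.1,-8.3,-15.6,0.6],[0,0,-45,16.5,-9.7,-18.2,0.6],[0,0,-45,16.5,-9.7,-18.2,0.6]]

```text
clock: 2.15
ee_pos: [0.6766, 0.1532, 0.0552]
tool_rot: [-179.9, 0.4, 45.7]
force: [-0.9, -0.5, -0.3]
finger_gap: 0.017
```

Run:
```python
from h import *
s=env.get_state(); print(s['ee_pos'],w2t(s['ee_pos']),s['tool_rot'],s['qpos'],s['finger_gap'],s['clock'],s['force'])
wsnap('w2'); snap('top','top2'); crop('top2',250,140,200,140,4)
```

```text
[0.67659186 0.15318388 0.05524186] [-119.3   88. ] [-179.94833701    0.39340978   45.73470893] [-33.60366358  38.06163144  24.66345269  83.63881096 -16.69913466
  62.32699421 -49.96535116] 0.016981276357630457 2.15 [-0.91912278 -0.52598694 -0.26534999]
```

View pics/w2.png

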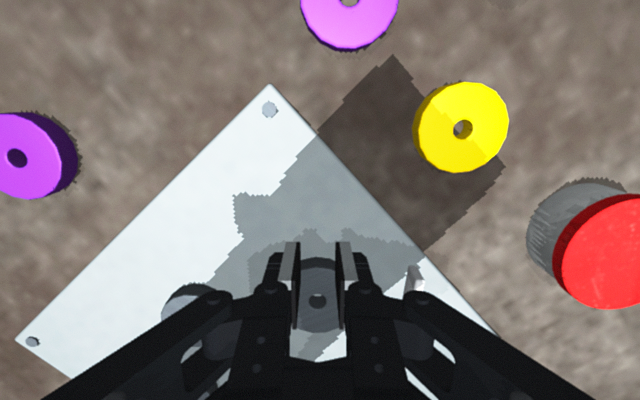

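View pics/top2_c250_140.png

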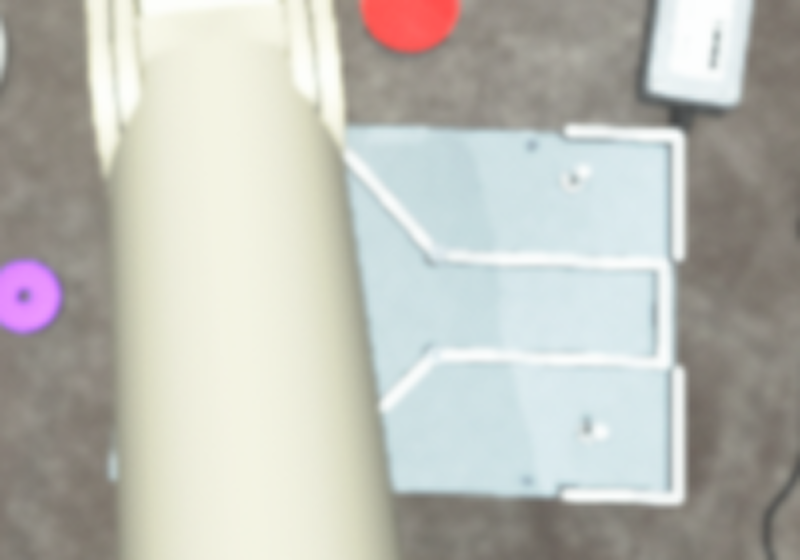

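The wrist view shows the large ring's bore at (318,300), centred between the two fingers. The top camera is mostly blocked by the arm.

Run:
```python
from h import *
d=load('w2');T=wT(d)
for u,v in [(318,299)]: 
  w=ray(d,u,v,.02,T);print(w,w2t(w))
s=env.get_state(); print(s['ee_pos'],w2t(s['ee_pos']),s['tool_rot'],s['clock'])
```

```text
[0.64867421 0.12464458 0.02      ] [-89.7  61.1]
[0.67664879 0.15657453 0.05944823] [-122.6   87.9] [-1.79957193e+02  8.68821949e-02  4.61337253e+01] 2.25
```

>>> step_arm:
  commands:
    - [[0,0,0,0,0,-1.2,0.6],[0,0,0,0,0,-2.4,0.6],[0,0,0,0,0,-3.2,0.6],[0,0,0,0,0,-3.6,0.6],[0,0,0,0,0,-3.6,0.6],[0,0,0,0,0,-3.6,0.6]]

```text
clock: 2.85
ee_pos: [0.6774, 0.1561, 0.0246]
tool_rot: [180.0, -0.0, 46.0]
force: [0.6, 0.2, -0.6]
finger_gap: 0.0172
```

Run:
```python
from h import *
s=env.get_state(); print(s['ee_pos'],w2t(s['ee_pos']),s['tool_rot'],s['finger_gap'],s['clock'],s['force'])
d=wsnap('w3');w=ray(d,318,299,.02,wT(d));print(w2t(w))
```

```text
[0.67736174 0.15612422 0.02464479] [-122.2   88.6] [ 1.79982952e+02 -2.17817965e-02  4.60349584e+01] 0.017240161104802015 2.85 [ 0.58466867  0.2362794  -0.59555893]
[-109.    76.6]
```

View pics/w3.png

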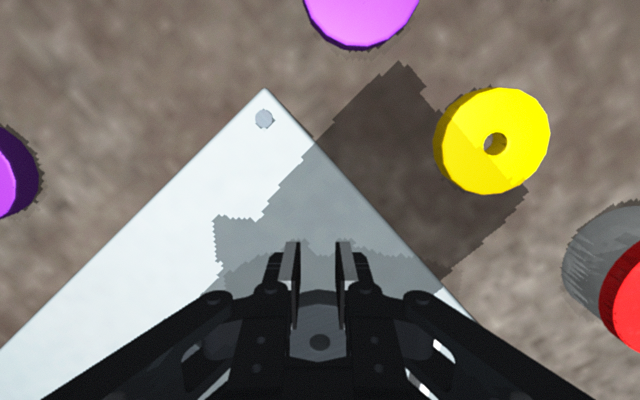

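The bore is now at (319,342), so the ring sits right ahead of the fingers. I'll lower 4 mm and push along the diagonal.

>>> step_arm:
  commands:
    - [[0,0,0,0,0,-0.4,0.6],[0,0,0,-0.4,-0.4,-0.4,0.6],[0,0,0,-0.8,-0.8,-0.4,0.6],[0,0,0,-1.2,-1.2,-0.4,0.6],[0,0,0,-1.7,-1.7,-0.4,0.6],[0,0,0,-2.2,-2.2,-0.4,0.6],[0,0,0,-2.6,-2.6,-0.4,0.6],[0,0,0,-2.8,-2.8,-0.4,0.6]]

```text
clock: 3.7
ee_pos: [0.6488, 0.1275, 0.0205]
tool_rot: [180.0, 0.0, 46.0]
force: [0.0, -0.5, 0.1]
finger_gap: 0.0168
```

Run:
```python
from h import *
s=env.get_state(); print(s['ee_pos'],w2t(s['ee_pos']),s['tool_rot'],s['finger_gap'],s['clock'],s['force'])
d=wsnap('w4'); snap('scene','s4'); crop('s4',220,150,240,180,3.3)
```

```text
[0.64878822 0.127451   0.02045343] [-92.5  61.1] [1.79996529e+02 1.74354820e-03 4.60023401e+01] 0.016785798322749193 3.7 [ 0.04135324 -0.52320498  0.09814679]
```

View pics/w4.png

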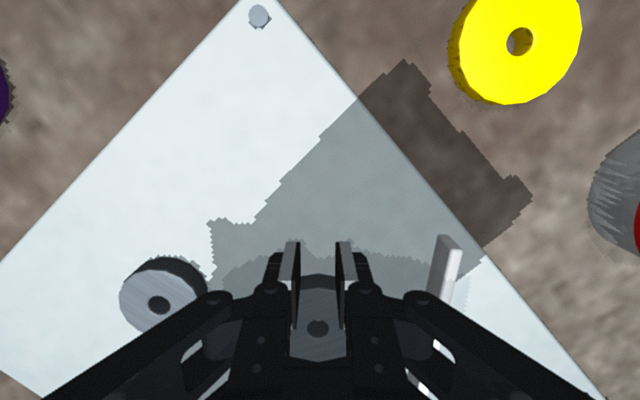

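View pics/s4_c220_150.png

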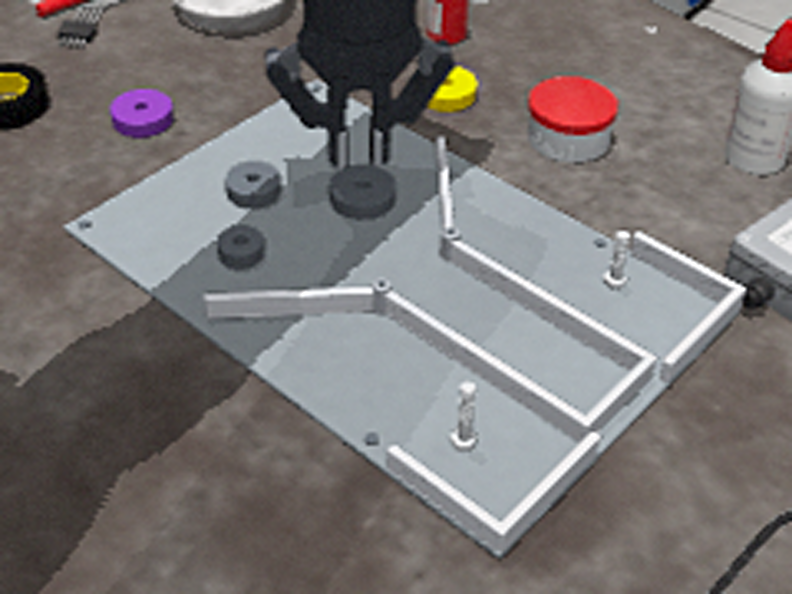

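The scene view shows the large ring nested against the two fingertips. In the wrist view its bore is at (318,328), so the cradle push is working.

Run:
```python
from h import *
d=load('w4');w=ray(d,318,327.5,.02,wT(d));q=w2t(w);t=w2t(d['pos']);print(q,t,np.hypot(*(q-t)))
d=load('s4');w=ray(d,220+362/3.3,150+185/3.3,.02);print(w2t(w))
for P in [(-25,0),(-22,0)]:
  for off in (33,38): print(P,off,np.round(t2w(P[0]-off*.744,P[1]+off*.668),4))
```

```text
[-69.3  40.1] [-92.5  61.1] 31.292810675936416
[-63.4  37.7]
(-25, 0) 33 [0.6082 0.0859]
(-25, 0) 38 [0.6117 0.0895]
(-22, 0) 33 [0.6081 0.0829]
(-22, 0) 38 [0.6116 0.0865]
```

>>> step_arm:
  commands:
    - [[0,0,0,-0.4,-0.4,0,0.6],[0,0,0,-0.9,-0.9,0,0.6],[0,0,0,-1.5,-1.5,0,0.6],[0,0,0,-2.1,-2.2,0,0.6],[0,0,0,-2.7,-2.8,0,0.6],[0,0,0,-3.3,-3.4,0,0.6],[0,0,0,-3.8,-3.9,0,0.6],[0,0,0,-4.0,-4.1,0,0.6]]

```text
clock: 4.6
ee_pos: [0.6086, 0.0863, 0.0204]
tool_rot: [-180.0, 0.0, 46.0]
force: [1.2, -0.2, -0.9]
finger_gap: 0.0168
```

>>> step_arm:
  commands:
    - [[0,0,0,0.5,0.5,0,0.6],[0,0,0,1.5,1.5,0,0.6],[0,0,0,1.5,1.5,3,0.6],[0,0,0,1.5,1.5,6,0.6]]

```text
clock: 5.0
ee_pos: [0.6241, 0.1031, 0.0802]
tool_rot: [-180.0, 0.1, 46.1]
force: [0.1, -0.1, 0.5]
finger_gap: 0.0172
```

Run:
```python
from h import *
s=env.get_state(); print(s['ee_pos'],w2t(s['ee_pos']),s['tool_rot'],s['qpos'],s['finger_gap'],s['clock'],s['force'])
d=wsnap('w5'); snap('scene','s5'); crop('s5',220,150,240,180,3.3)
```

```text
[0.62412244 0.10311967 0.08020141] [-67.3  37.3] [-1.79961840e+02  9.88634526e-02  4.61041323e+01] [-33.52762878  29.31752847  26.16802185  93.64916406 -14.33561759
  60.49013918 -47.03423759] 0.01724132059246631 5.0 [ 0.11435673 -0.10529355  0.45675945]
```

View pics/w5.png

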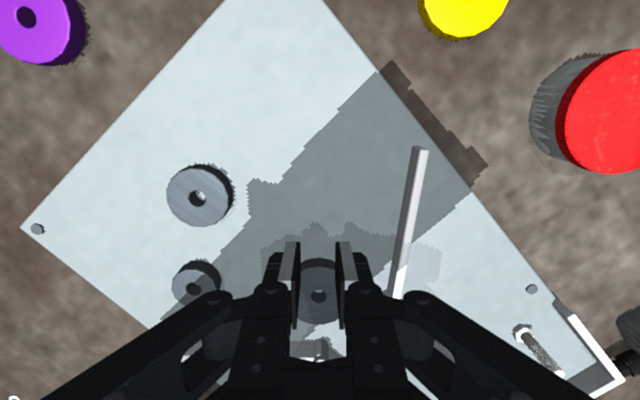

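View pics/s5_c220_150.png

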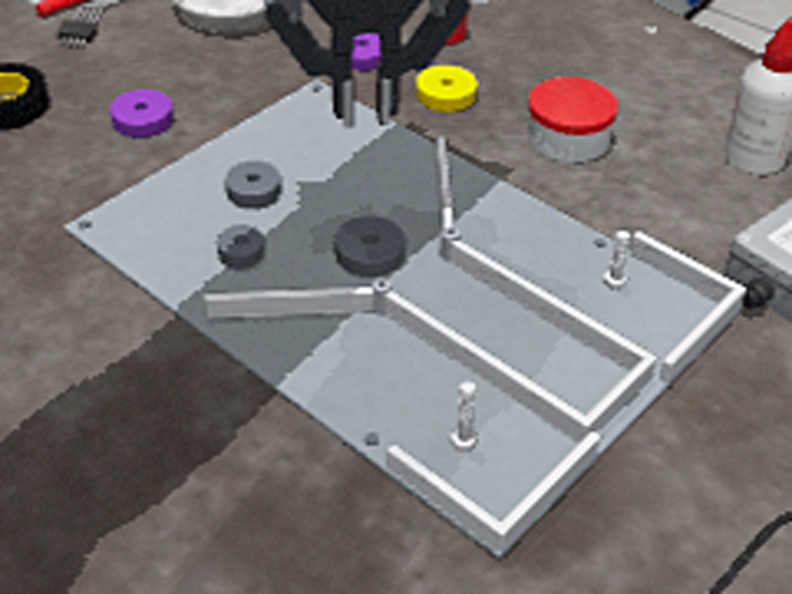

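Run:
```python
from h import *
d=load('w5');print(w2t(ray(d,319,294,.02,wT(d))))
d=load('s5')
for n,u,v,z in [('L',370,239,.02),('p+',451,231,.028),('p-',381,284,.028),('M',253,177,.02),('S',241,239,.02)]: print(n,w2t(ray(d,220+u/3.3,150+v/3.3,z)))
s=env.get_state();print(s['ee_pos'],w2t(s['ee_pos']))
```

```text
[-27.2   2.3]
L [-21.2  -0.1]
p+ [18.  35.7]
p- [ 18.1 -33.1]
M [-125.2   -8.6]
S [-83.2 -59. ]
[0.62716698 0.10312017 0.08451609] [-67.4  40.4]
```

>>> step_arm:
  commands:
    - [[0,0,7,-0.7,0.1,0,0.6],[0,0,14,-1.4,0.2,0,0.6],[0,0,21,-2.1,0.3,0,0.6],[0,0,28,-2.8,0.4,0,0.6],[0,0,35,-3.5,0.5,0,0.6],[0,0,42,-4.1,0.5,0,0.6],[0,0,42,-4.1,0.5,0,0.6],[0,0,42,-4.1,0.5,0,0.6]]

```text
clock: 5.9
ee_pos: [0.5834, 0.1074, 0.0801]
tool_rot: [-180.0, -0.0, 87.8]
force: [0.5, 0.1, -0.4]
finger_gap: 0.017
```

Run:
```python
from h import *
s=env.get_state(); print(s['ee_pos'],w2t(s['ee_pos']),s['tool_rot'],s['finger_gap'],s['clock'],s['force'])
d=wsnap('w6')
s=env.get_state();print(s['ee_pos'])
crop('w6',220,200,200,150,4)
```

```text
[0.58344386 0.10739768 0.08013416] [-70.1  -3.5] [-1.79999745e+02 -1.29990129e-02  8.78392654e+01] 0.017023797120040818 5.9 [ 0.49299237  0.14801638 -0.35840914]
[0.58355316 0.10731347 0.080156  ]
```

View pics/w6_c220_200.png

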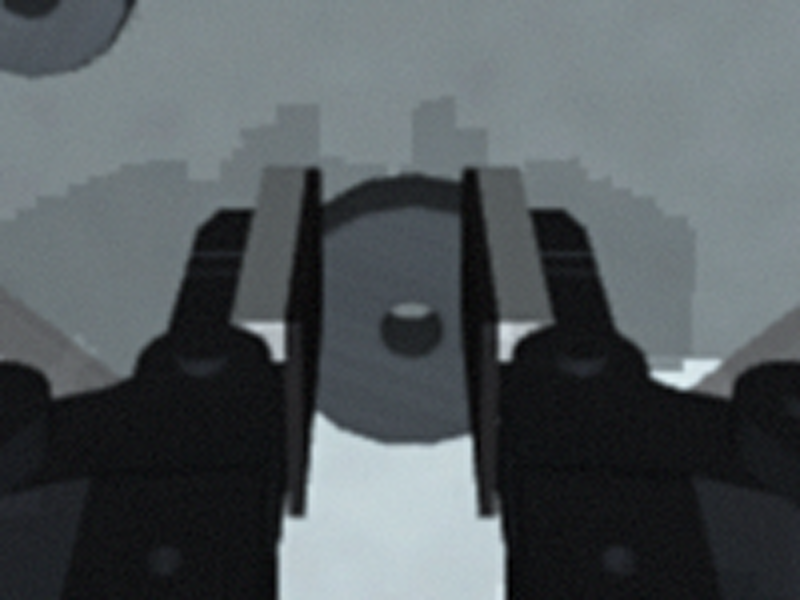

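Run:
```python
from h import *
d=load('w6');print(w2t(ray(d,220+411/4,200+326/4,.02,wT(d))))
print(w2t(load('w6')['pos']))
```

```text
[-27.    0.2]
[-70.1  -3.5]
```

>>> step_arm:
  commands:
    - [[0,0,0,0.3,0,-1.5,0.6],[0,0,0,0.3,0,-3,0.6],[0,0,0,0.3,0,-4.5,0.6],[0,0,0,0.3,0,-5.5,0.6],[0,0,0,0.3,0,-6.0,0.6],[0,0,0,0.3,-0.4,-6.0,0.6],[0,0,0,0.3,-0.9,-6.0,0.6],[0,0,0,0.3,-1.3,-6.0,0.6]]

```text
clock: 6.75
ee_pos: [0.5867, 0.0933, 0.021]
tool_rot: [179.9, -0.0, 88.0]
force: [0.2, -0.2, -0.1]
finger_gap: 0.0175
```

Run:
```python
from h import *
s=env.get_state(); print(s['ee_pos'],w2t(s['ee_pos']),s['tool_rot'],s['finger_gap'],s['clock'],s['force'])
d=wsnap('w7'); snap('scene','s7'); 
crop('w7',220,200,200,150,4); crop('s7',290,180,150,100,5)
```

```text
[0.58668572 0.09333714 0.02100726] [-56.2   0.3] [ 1.79932371e+02 -1.14940535e-02  8.79941658e+01] 0.017453176792429245 6.75 [ 0.20229576 -0.21072841 -0.13211693]
```

View pics/w7_c220_200.png

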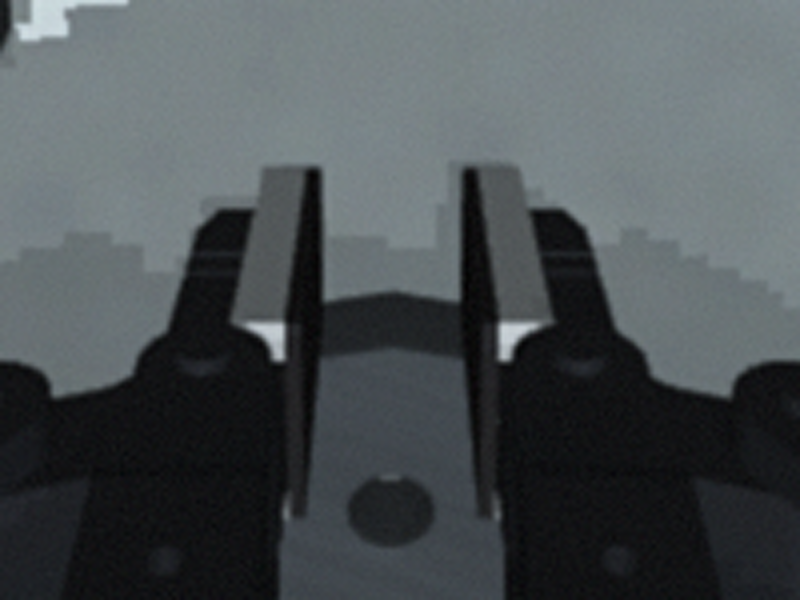

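View pics/s7_c290_180.png

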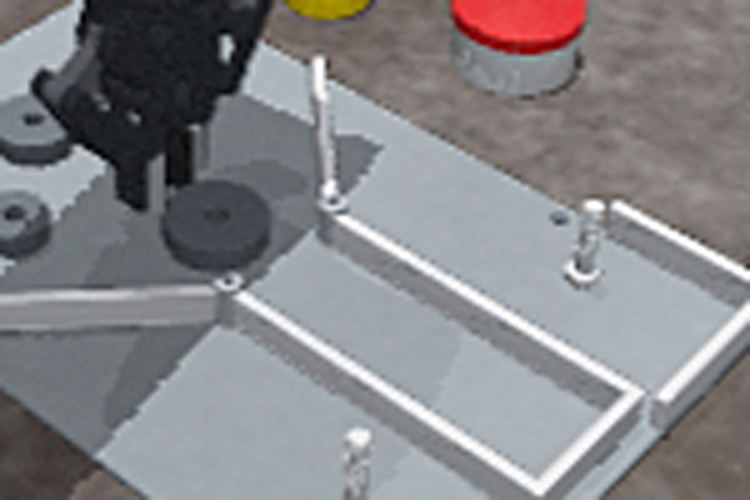

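Run:
```python
from h import *
d=load('s7')
for n,u,v,z in [('L',217,213,.02),('p+',333,202,.028),('p-',229,281,.028),('e+',635,391,.024),('e-',540,488,.024)]: print(n,w2t(ray(d,290+u/5,180+v/5,z)))
d=load('w7');print(w2t(ray(d,220+391/4,200+509/4,.02,wT(d))))
```

```text
L [-18.8   1.4]
p+ [18.7 34.6]
p- [ 18.9 -32.9]
e+ [171.7  33.4]
e- [172.4 -32.1]
[-24.7   0.6]
```

Ring and gate centres agree within about 1 mm, so I'll push straight through.

>>> step_arm:
  commands:
    - [[0,0,0,-0.02,-0.4,0,0.6],[0,0,0,-0.05,-0.9,0,0.6],[0,0,0,-0.08,-1.5,0,0.6],[0,0,0,-0.1,-2.1,0,0.6],[0,0,0,-0.12,-2.7,0,0.6],[0,0,0,-0.15,-3.3,0,0.6],[0,0,0,-0.17,-3.9,0,0.6],[0,0,0,-0.18,-4.3,0,0.6]]

```text
clock: 7.65
ee_pos: [0.5844, 0.0503, 0.0203]
tool_rot: [180.0, 0.0, 88.0]
force: [-0.6, 1.1, 0.2]
finger_gap: 0.0171
```

Run:
```python
from h import *
s=env.get_state(); print(s['ee_pos'],w2t(s['ee_pos']),s['tool_rot'],s['finger_gap'],s['clock'],s['force'])
d=wsnap('w8'); snap('scene','s8'); 
crop('w8',220,200,200,150,4); crop('s8',290,180,150,100,5)
a=cv2.imread('pics/w8_c220_200.png');b=cv2.imread('pics/s8_c290_180.png')
cv2.imwrite('pics/m8.png',np.hstack([cv2.resize(a,(400,300)),cv2.resize(b,(400,300))]))
```

```text
[0.58435351 0.05026293 0.02034724] [-13.1  -0.5] [1.79997198e+02 9.61418942e-03 8.80016104e+01] 0.017072711759542985 7.65 [-0.58947047  1.14434333  0.18713293]
```

View pics/m8.png

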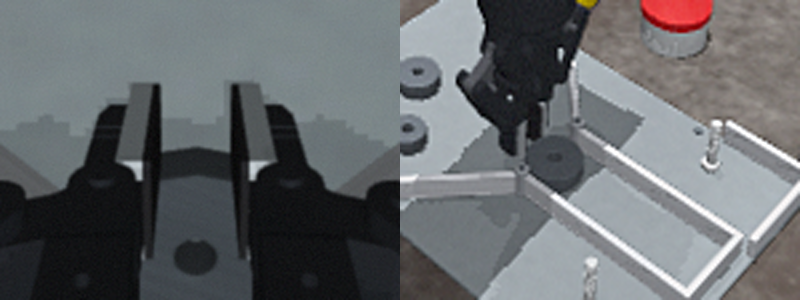

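>>> step_arm:
  commands:
    - [[0,0,0,-0.01,-0.4,0,0.6],[0,0,0,-0.02,-0.9,0,0.6],[0,0,0,-0.03,-1.4,0,0.6],[0,0,0,-0.04,-1.7,0,0.6]]

```text
clock: 8.15
ee_pos: [0.584, 0.0333, 0.0203]
tool_rot: [180.0, 0.0, 88.0]
force: [-0.1, 1.2, -0.4]
finger_gap: 0.0165
```

>>> step_arm:
  commands:
    - [[0,0,0,-0.02,-0.4,0,0.6],[0,0,0,-0.04,-0.9,0,0.6],[0,0,0,-0.05,-1.4,0,0.6],[0,0,0,-0.06,-1.7,0,0.6]]

```text
clock: 8.55
ee_pos: [0.5834, 0.0163, 0.0203]
tool_rot: [180.0, 0.0, 88.0]
force: [0.5, 0.3, -0.4]
finger_gap: 0.017
```

Run:
```python
from h import *
s=env.get_state(); print(s['ee_pos'],w2t(s['ee_pos']),s['tool_rot'],s['finger_gap'],s['clock'],s['force'])
d=wsnap('w9'); snap('scene','s9'); 
crop('w9',220,200,200,150,4); crop('s9',290,180,150,100,5)
a=cv2.imread('pics/w9_c220_200.png');b=cv2.imread('pics/s9_c290_180.png')
cv2.imwrite('pics/m9.png',np.hstack([cv2.resize(a,(200,150)),cv2.resize(b,(600,400))[:150*2]]) if 0 else b)
```

```text
[0.5833788  0.01631346 0.0203486 ] [20.9 -0.2] [1.79993008e+02 1.06287217e-02 8.80008440e+01] 0.017029522903284758 8.55 [ 0.49542521  0.315455   -0.42191923]
```

View pics/m9.png

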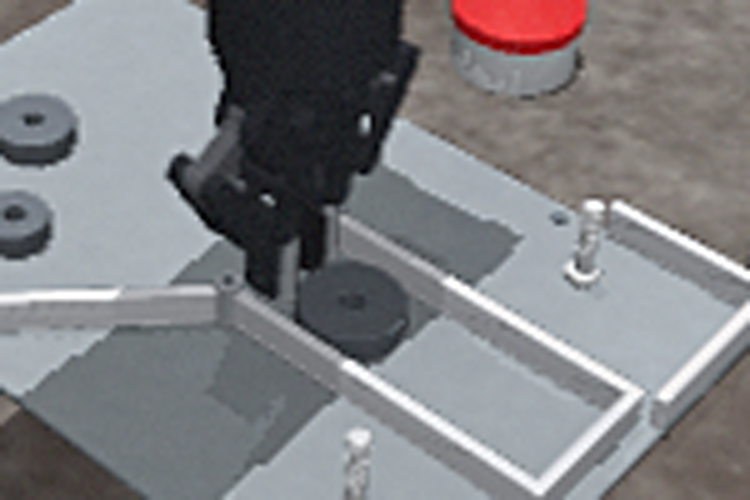

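>>> step_arm:
  commands:
    - [[0,0,0,0.03,0.8,0,0.6],[0,0,0,0.08,2.3,0,0.6],[0,0,0,0.15,4.5,0,0.6],[0,0,0,0.22,6.0,1.5,0.6],[0,0,0,0.25,7.0,4,0.6],[0,0,0,0.3,9,6,0.6],[0,0,0,0,12.0,6,0.6],[0,0,0,-0.3,16,6,0.6]]

```text
clock: 9.45
ee_pos: [0.5807, 0.1784, 0.0814]
tool_rot: [179.9, -0.0, 88.0]
force: [0.9, 0.3, -0.2]
finger_gap: 0.0173
```

Run:
```python
from h import *
print(t2w(-171,-10))
s=env.get_state(); print(s['ee_pos'],w2t(s['ee_pos']),s['tool_rot'],s['finger_gap'],s['clock'],s['force'])
```

```text
(np.float64(0.5805700235159111), np.float64(0.2084502148268727))
[0.58065919 0.17842159 0.08136716] [-141.    -8.8] [ 1.79904226e+02 -2.75337404e-02  8.79531013e+01] 0.017270273945826038 9.45 [ 0.9181575   0.27205313 -0.2206773 ]
```

>>> step_arm:
  commands:
    - [[0,0,0,0,1.5,0,0.6],[0,0,0,0,3.2,0,0.6],[0,0,0,0,3.2,-1,0.6],[0,0,0,0,3.2,-1,0.6],[0,0,0,0,3.2,-1,0.6]]

```text
clock: 9.95
ee_pos: [0.5804, 0.2072, 0.0697]
tool_rot: [-180.0, 0.1, 87.9]
force: [1.0, 1.5, -1.0]
finger_gap: 0.0169
```

Run:
```python
from h import *
s=env.get_state(); print(s['ee_pos'],w2t(s['ee_pos']),s['tool_rot'],s['finger_gap'],s['clock'],s['force'])
wsnap('w10'); crop('w10',220,200,200,150,4)
```

```text
[0.58037985 0.20715323 0.06966549] [-169.7  -10.1] [-1.79953296e+02  8.08646541e-02  8.79117213e+01] 0.016933547201803574 9.95 [ 1.00245135  1.48116444 -1.00822575]
```

View pics/w10_c220_200.png

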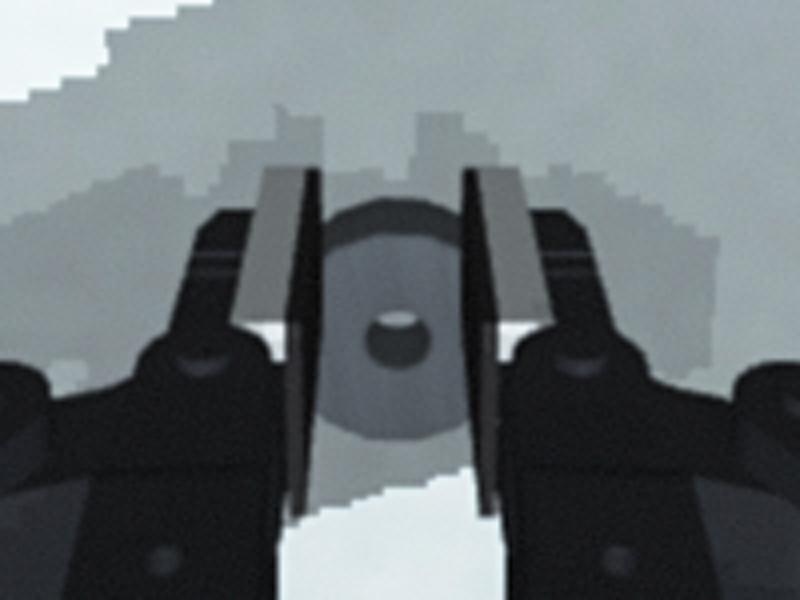

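Run:
```python
from h import *
d=load('w10');print(w2t(ray(d,220+398/4,200+338/4,.02,wT(d))))
s=env.get_state(); print(s['ee_pos'],w2t(s['ee_pos']))
for p in [(-131,-10),(-161,-10),(-55,0),(-50,0),(20,0)]: print(p,np.round(t2w(*p),4))
```

```text
[-130.9   -8.8]
[0.5806089  0.20721946 0.07005434] [-169.8   -9.9]
(-131, -10) [0.5791 0.1685]
(-161, -10) [0.5802 0.1985]
(-55, 0) [0.5864 0.0922]
(-50, 0) [0.5862 0.0872]
(20, 0) [0.5836 0.0172]
```

>>> step_arm:
  commands:
    - [[0,0,0,0.1,0,-1.5,0.6],[0,0,0,0.1,0,-3,0.6],[0,0,0,0.1,0,-4.3,0.6],[0,0,0,0.1,0,-4.95,0.6],[0,0,0,0.1,-0.4,-4.95,0.6],[0,0,0,0.1,-0.8,-4.95,0.6],[0,0,0,0.1,-1.2,-4.95,0.6],[0,0,0,0.1,-1.5,-4.95,0.6]]

```text
clock: 10.8
ee_pos: [0.5818, 0.1936, 0.0215]
tool_rot: [179.9, -0.0, 88.0]
force: [-0.2, 0.3, 0.2]
finger_gap: 0.0169
```

>>> step_arm:
  commands:
    - [[0,0,0,0.02,-0.4,0,0.6],[0,0,0,0.05,-0.9,0,0.6],[0,0,0,0.08,-1.5,0,0.6],[0,0,0,0.11,-2.2,0,0.6],[0,0,0,0.14,-2.9,0,0.6],[0,0,0,0.17,-3.6,0,0.6],[0,0,0,0.2,-4.2,0,0.6],[0,0,0,0.22,-4.6,0,0.6]]

```text
clock: 11.6
ee_pos: [0.5837, 0.1472, 0.0208]
tool_rot: [180.0, 0.0, 88.0]
force: [-0.6, 0.7, 0.5]
finger_gap: 0.0171
```

```bash
cat >> h.py <<'E'
def look(n):
    s=env.get_state(); print(s['ee_pos'],w2t(s['ee_pos']),s['tool_rot'],s['finger_gap'],s['clock'],s['force'])
    wsnap('w'+n); snap('scene','s'+n); crop('w'+n,220,200,200,150,2); crop('s'+n,270,170,200,150,4)
    a=cv2.imread(f'pics/w{n}_c220_200.png');b=cv2.imread(f'pics/s{n}_c270_170.png')
    a=cv2.copyMakeBorder(a,0,0,0,0,0); b=cv2.resize(b,(400,300))
    cv2.imwrite(f'pics/m{n}.png',np.hstack([a,b]))
E
python3 -c "
from h import *
look('11')"
```

```text
[0.58366662 0.14717762 0.02082389] [-109.9   -4.7] [1.79996877e+02 9.83997404e-03 8.79934368e+01] 0.0170710099169996 11.6 [-0.62009276  0.67558582  0.46467963]
```

View pics/m11.png

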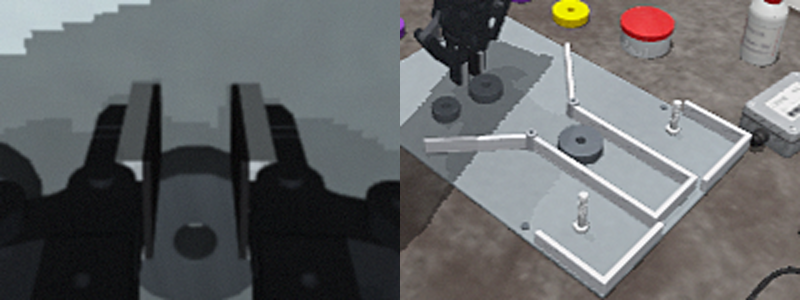

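>>> step_arm:
  commands:
    - [[0,0,0,0.02,-0.4,0,0.6],[0,0,0,0.05,-1.0,0,0.6],[0,0,0,0.08,-1.7,0,0.6],[0,0,0,0.12,-2.5,0,0.6],[0,0,0,0.16,-3.4,0,0.6],[0,0,0,0.2,-4.3,0,0.6],[0,0,0,0.23,-5.2,0,0.6],[0,0,0,0.25,-5.8,0,0.6]]

```text
clock: 12.5
ee_pos: [0.5861, 0.0887, 0.0208]
tool_rot: [180.0, 0.0, 88.0]
force: [0.1, -0.3, 0.1]
finger_gap: 0.0172
```

```bash
python3 -c "
from h import *
look('12')"
```

```text
[0.5861435  0.08870416 0.02084492] [-51.5  -0.1] [1.79994828e+02 1.70307342e-02 8.79736762e+01] 0.017238136406211843 12.5 [ 0.13933612 -0.29263537  0.08919065]
```

View pics/m12.png

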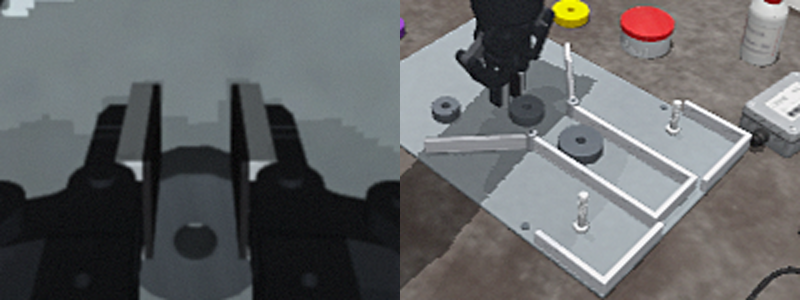

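>>> step_arm:
  commands:
    - [[0,0,0,-0.02,-0.4,0,0.6],[0,0,0,-0.04,-0.9,0,0.6],[0,0,0,-0.06,-1.5,0,0.6],[0,0,0,-0.08,-2.1,0,0.6],[0,0,0,-0.1,-2.7,0,0.6],[0,0,0,-0.12,-3.2,0,0.6],[0,0,0,-0.13,-3.6,0,0.6],[0,0,0,-0.14,-3.8,0,0.6]]

```text
clock: 13.4
ee_pos: [0.5847, 0.0516, 0.0208]
tool_rot: [180.0, -0.0, 88.0]
force: [0.4, 1.7, -0.3]
finger_gap: 0.0171
```

>>> step_arm:
  commands:
    - [[0,0,0,-0.02,-0.4,0,0.6],[0,0,0,-0.03,-0.9,0,0.6],[0,0,0,-0.05,-1.4,0,0.6],[0,0,0,-0.07,-1.9,0,0.6],[0,0,0,-0.09,-2.4,0,0.6],[0,0,0,-0.1,-2.8,0,0.6],[0,0,0,-0.11,-3.1,0,0.6],[0,0,0,-0.12,-3.3,0,0.6]]

```text
clock: 14.2
ee_pos: [0.5835, 0.0188, 0.0209]
tool_rot: [180.0, -0.0, 88.0]
force: [-1.1, 1.3, 0.0]
finger_gap: 0.0167
```

```bash
python3 -c "
from h import *
look('13')"
```

```text
[0.58349187 0.01875836 0.02085571] [18.5 -0.2] [ 1.79993842e+02 -6.87112087e-04  8.80176009e+01] 0.01666627561604726 14.2 [-1.11986874  1.32554557  0.00786145]
```

View pics/s13_c270_170.png

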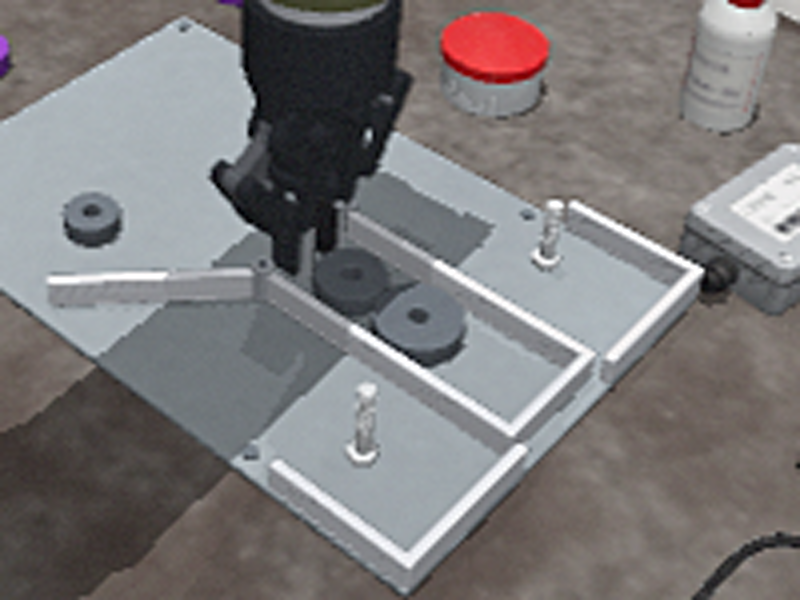

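>>> step_arm:
  commands:
    - [[0,0,0,0.03,0.8,0,0.6],[0,0,0,0.08,2.3,0,0.6],[0,0,0,0.15,4.5,0,0.6],[0,0,0,0.22,6.0,1.5,0.6],[0,0,6,0.25,7.0,4,0.6],[0,0,13,-1.2,9,6,0.6],[0,0,20,-3.5,11.0,6,0.6],[0,0,27,-6,13,6,0.6]]

```text
clock: 15.1
ee_pos: [0.5231, 0.1516, 0.0817]
tool_rot: [179.9, -0.0, 115.4]
force: [0.2, 0.1, -0.5]
finger_gap: 0.0172
```

>>> step_arm:
  commands:
    - [[0,0,7,-1,0.5,0,0.6],[0,0,14,-2.1,0.7,0,0.6],[0,0,18,-2.1,0.7,-0.5,0.6],[0,0,18,-2.1,0.7,-1,0.6],[0,0,18,-2.1,0.7,-1,0.6],[0,0,18,-2.1,0.7,-1,0.6]]

```text
clock: 15.7
ee_pos: [0.5025, 0.1564, 0.0707]
tool_rot: [-180.0, -0.0, 132.9]
force: [-0.4, 0.0, 0.4]
finger_gap: 0.017
```

```bash
python3 -c "
from h import *
look('14')
crop('w14',220,200,200,150,4)
crop('s14',220,150,240,180,3.3)
print(env.get_state()['qpos'])"
```

```text
[0.50250423 0.15644433 0.0707274 ] [-116.2  -86.1] [-1.79989533e+02 -5.10647344e-03  1.32944126e+02] 0.01702613108794526 15.7 [-0.42578077  0.04258025  0.39908804]
[-29.4101069   16.28927507   8.137888   109.70767019  -2.8059487
  54.18191406  23.0159186 ]
```

View pics/w14_c220_200.png

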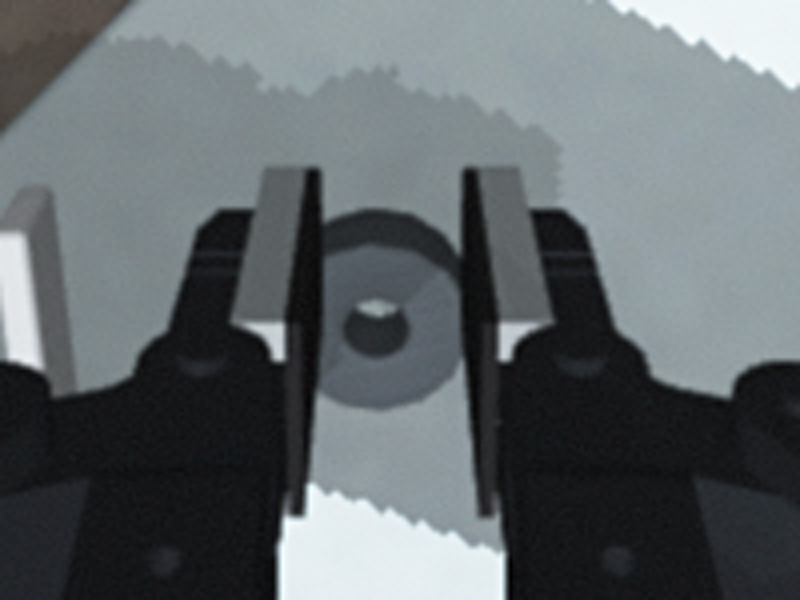

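View pics/s14_c220_150.png

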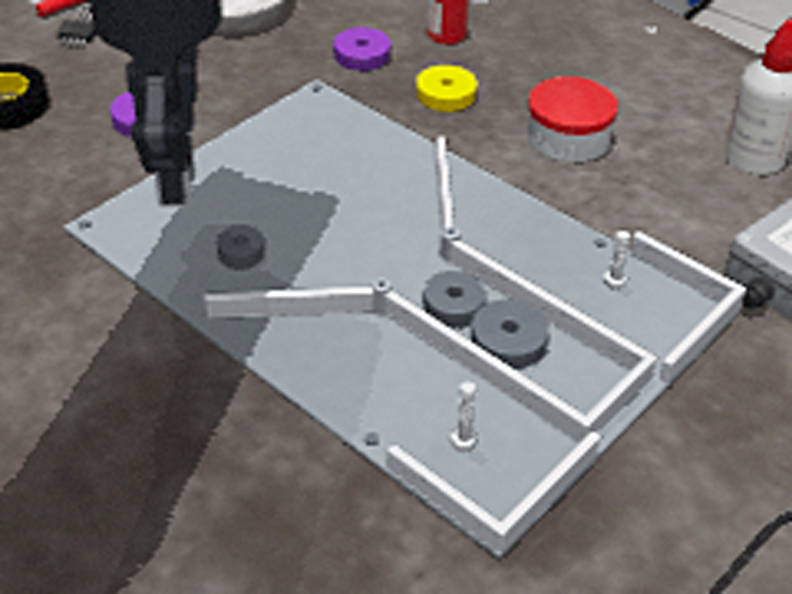

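Run:
```python
from h import *
d=load('w14');w=ray(d,220+377/4,200+326/4,.02,wT(d));print(w2t(w))
R=Ro.from_euler('xyz',d['rot'],degrees=True).as_matrix();print((R.T@(w-d['pos'])*1e3).round(1))
d=load('s14')
for u,v in [(455,289),(510,323),(241,239)]: print(w2t(ray(d,220+u/3.3,150+v/3.3,.02)))
for off in (24.6,): print(np.round(t2w(-30-off*.707,-off*.707),4))
```

```text
[-88.6 -60.7]
[-37.5  -1.6  50.7]
[49.6  2. ]
[92.8  2.2]
[-83.2 -59. ]
[0.5687 0.0852]
```

>>> step_arm:
  commands:
    - [[0,0,0,-0.08,-0.08,-1.5,0.6],[0,0,0,-0.08,-0.08,-3,0.6],[0,0,0,-0.08,-0.08,-4.3,0.6],[0,0,0,-0.08,-0.08,-5,0.6],[0,0,0,0.2,-0.35,-5,0.6],[0,0,0,0.5,-0.65,-5,0.6],[0,0,0,0.8,-0.95,-5,0.6],[0,0,0,1.1,-1.25,-5,0.6]]

```text
clock: 16.6
ee_pos: [0.5142, 0.1433, 0.0214]
tool_rot: [179.9, 0.0, 133.0]
force: [-0.0, -0.5, 0.3]
finger_gap: 0.017
```

```bash
python3 -c "
from h import *
look('15')"
```

```text
[0.51423269 0.14329188 0.02140967] [-103.5  -73.9] [1.79942581e+02 1.92145718e-02 1.33007135e+02] 0.016980997084082898 16.6 [-0.03835979 -0.5203085   0.34229711]
```

View pics/m15.png

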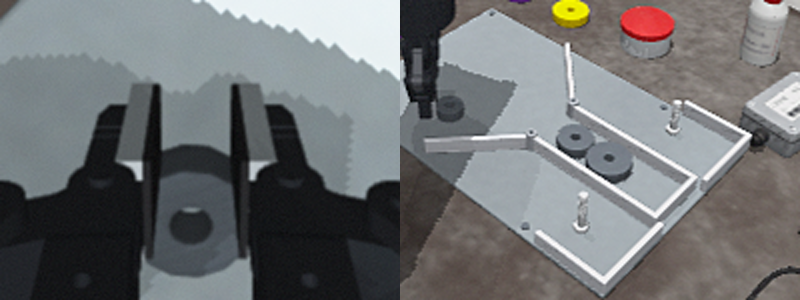

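>>> step_arm:
  commands:
    - [[0,0,0,0.3,-0.3,0,0.6],[0,0,0,0.7,-0.7,0,0.6],[0,0,0,1.1,-1.15,0,0.6],[0,0,0,1.5,-1.6,0,0.6],[0,0,0,1.9,-2.05,0,0.6],[0,0,0,2.3,-2.45,0,0.6],[0,0,0,2.6,-2.8,0,0.6],[0,0,0,2.75,-2.95,0,0.6]]

```text
clock: 17.5
ee_pos: [0.5413, 0.1135, 0.0208]
tool_rot: [180.0, 0.0, 133.0]
force: [0.4, 1.6, 0.5]
finger_gap: 0.017
```

```bash
python3 -c "
from h import *
look('16')"
```

```text
[0.54132657 0.11352933 0.02080763] [-74.7 -45.8] [1.79999111e+02 6.90241518e-03 1.32999272e+02] 0.016952068354912666 17.5 [0.37879487 1.58452567 0.45101278]
```

View pics/m16.png

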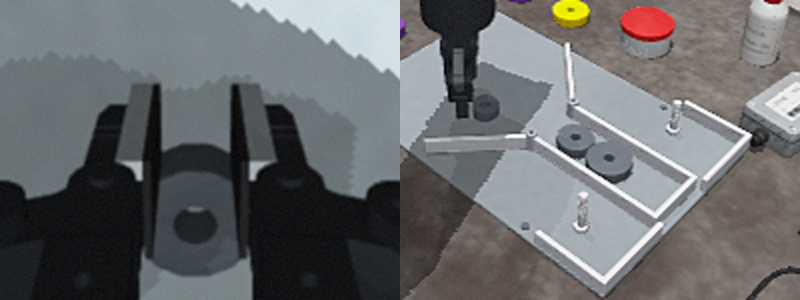

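>>> step_arm:
  commands:
    - [[0,0,0,0.3,-0.3,0,0.6],[0,0,0,0.7,-0.7,0,0.6],[0,0,0,1.1,-1.15,0,0.6],[0,0,0,1.5,-1.6,0,0.6],[0,0,0,1.9,-2.05,0,0.6],[0,0,0,2.3,-2.4,0,0.6],[0,0,0,2.6,-2.7,0,0.6],[0,0,0,2.75,-2.85,0,0.6]]

```text
clock: 18.4
ee_pos: [0.5688, 0.0851, 0.0208]
tool_rot: [180.0, 0.0, 133.0]
force: [-0.1, 0.5, 0.5]
finger_gap: 0.0171
```

>>> step_arm:
  commands:
    - [[0,0,0,-0.5,0.5,0,0.6],[0,0,0,-1.5,1.5,0,0.6],[0,0,0,-1.5,1.5,3,0.6],[0,0,-7,-1.2,1.8,5,0.6],[0,0,-15,-0.6,2,5,0.6],[0,0,-23,0,2.2,5,0.6],[0,0,-31,0.8,2.4,5,0.6],[0,0,-39,1.7,2.6,5,0.6]]

```text
clock: 19.2
ee_pos: [0.5846, 0.1132, 0.0708]
tool_rot: [-180.0, -0.0, 93.8]
force: [0.2, -1.0, -0.1]
finger_gap: 0.0166
```

>>> step_arm:
  commands:
    - [[0,0,-6,0,0,0,0.6],[0,0,-6,0,0,0,0.6],[0,0,-6,0,0,0,0.6]]

```text
clock: 19.5
ee_pos: [0.5847, 0.1125, 0.0707]
tool_rot: [-180.0, -0.0, 88.3]
force: [-0.6, 0.6, -0.3]
finger_gap: 0.017
```

```bash
python3 -c "
from h import *
look('17')
crop('w17',220,200,200,150,4)
crop('s17',270,170,200,150,4)"
```

```text
[0.58467392 0.11254301 0.07074496] [-75.3  -2.4] [-1.79973520e+02 -1.20562713e-02  8.82793841e+01] 0.01700175989960938 19.5 [-0.63142643  0.59955784 -0.29417115]
```

View pics/w17_c220_200.png

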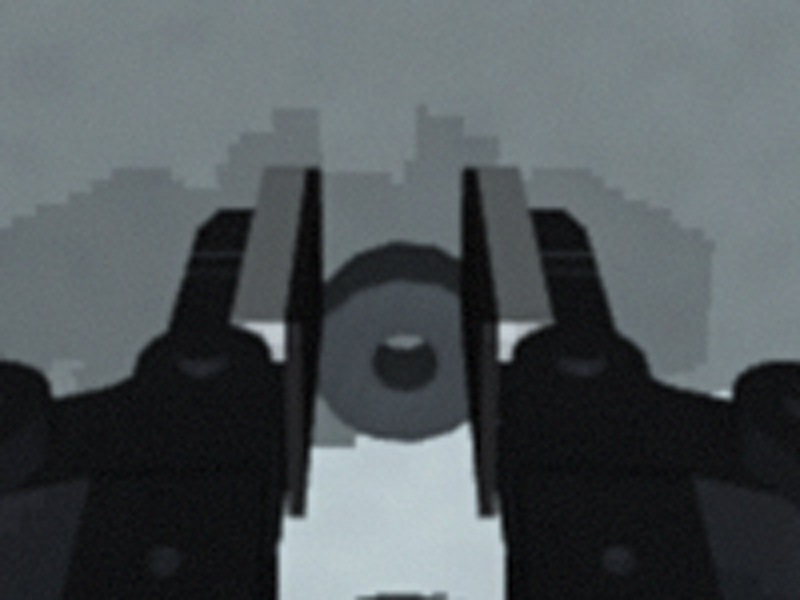

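View pics/s17_c270_170.png

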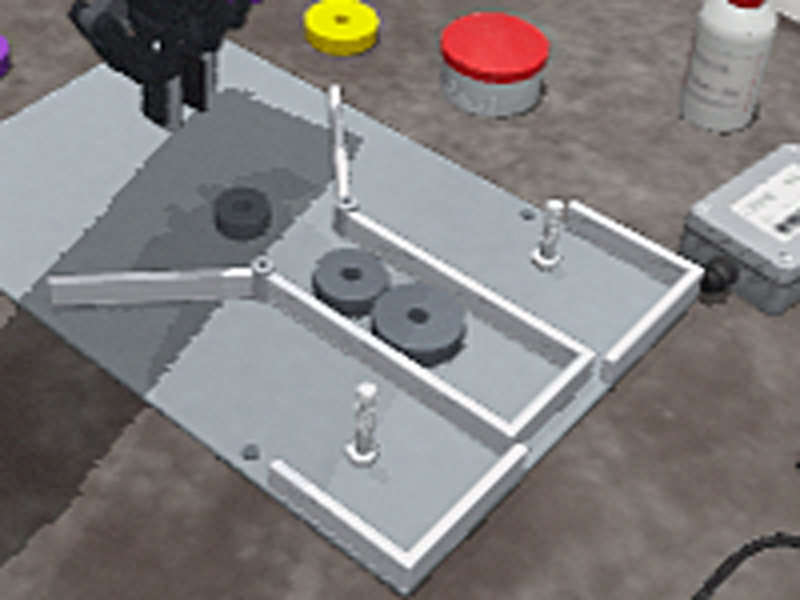

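Run:
```python
from h import *
d=load('w17');w=ray(d,220+405/4,200+356/4,.02,wT(d));print(w2t(w))
d=load('s17');print(w2t(ray(d,270+242/4,170+207/4,.02)))
s=env.get_state();print(s['ee_pos'],s['tool_rot'],w2t(s['ee_pos']))
```

```text
[-32.6   0.4]
[-25.3  -0.9]
[0.58496224 0.11204659 0.07081911] [-1.79984867e+02 -1.31141766e-02  8.82052463e+01] [-74.8  -2.1]
```

>>> step_arm:
  commands:
    - [[0,0,0,0.18,0,-1.5,0.6],[0,0,0,0.18,0,-3,0.6],[0,0,0,0.18,0,-4.3,0.6],[0,0,0,0.18,0,-5.0,0.6],[0,0,0,0.18,-0.6,-5.0,0.6],[0,0,0,0.18,-1.1,-5.0,0.6],[0,0,0,0.16,-1.6,-5.0,0.6],[0,0,0,0.14,-2.1,-5.0,0.6]]

```text
clock: 20.4
ee_pos: [0.5873, 0.0899, 0.0215]
tool_rot: [179.9, -0.0, 88.0]
force: [-0.0, 0.7, -0.0]
finger_gap: 0.017
```

```bash
python3 -c "
from h import *
look('18')"
```

```text
[0.58730423 0.08992641 0.02145699] [-52.8   1. ] [ 1.79938033e+02 -1.61407231e-02  8.80060335e+01] 0.017040392302427473 20.4 [-0.00844002  0.68954794 -0.03862106]
```

View pics/m18.png

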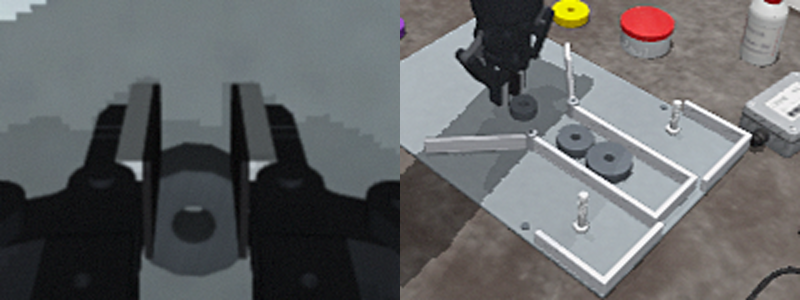

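>>> step_arm:
  commands:
    - [[0,0,0,-0.03,-0.4,0,0.6],[0,0,0,-0.06,-0.9,0,0.6],[0,0,0,-0.1,-1.5,0,0.6],[0,0,0,-0.13,-2.1,0,0.6],[0,0,0,-0.17,-2.7,0,0.6],[0,0,0,-0.2,-3.2,0,0.6],[0,0,0,-0.22,-3.6,0,0.6],[0,0,0,-0.24,-3.9,0,0.6]]

```text
clock: 21.3
ee_pos: [0.5845, 0.0511, 0.0209]
tool_rot: [180.0, -0.0, 88.0]
force: [-0.0, -0.4, 0.9]
finger_gap: 0.0173
```

>>> step_arm:
  commands:
    - [[0,0,0,-0.02,-0.4,0,0.6],[0,0,0,-0.03,-0.9,0,0.6],[0,0,0,-0.05,-1.4,0,0.6],[0,0,0,-0.07,-1.9,0,0.6],[0,0,0,-0.09,-2.4,0,0.6],[0,0,0,-0.1,-2.8,0,0.6],[0,0,0,-0.11,-3.2,0,0.6],[0,0,0,-0.12,-3.5,0,0.6]]

```text
clock: 22.1
ee_pos: [0.5833, 0.0162, 0.0208]
tool_rot: [180.0, 0.0, 88.0]
force: [1.2, 1.1, -0.3]
finger_gap: 0.0173
```

```bash
python3 -c "
from h import *
look('19')"
```

```text
[0.5832802  0.01616091 0.02083641] [21.1 -0.3] [1.79995427e+02 1.18561886e-03 8.80232058e+01] 0.01732066462391427 22.1 [ 1.1537503   1.12747912 -0.29668425]
```

View pics/s19_c270_170.png

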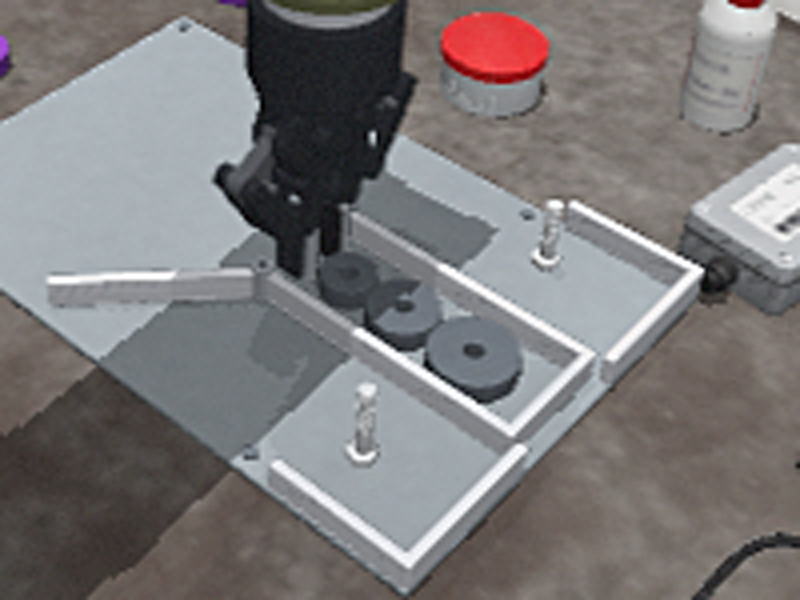

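>>> step_arm:
  commands:
    - [[0,0,0,0.03,0.8,0,0.6],[0,0,0,0.08,2.3,0,0.6],[0,0,0,0.15,4.5,0,0.6],[0,0,0,0.22,6.0,1.5,0.6],[0,0,0,0.25,7.0,4,0.6],[0,0,0,0.3,9,7,0.6],[0,0,0,0,12.0,10,0.6],[0,0,0,-0.3,15,13,0.6]]

```text
clock: 23.0
ee_pos: [0.5797, 0.1691, 0.1521]
tool_rot: [180.0, -0.0, 88.1]
force: [1.6, 1.0, 1.0]
finger_gap: 0.017
```

>>> step_arm:
  commands:
    - [[0,0,0,0,4,1,0.6],[0,0,0,0,8,2,0.6],[0,0,0,0,10,2,0.6],[0,0,0,0,10,2,0.6],[0,0,0,0,10,2,0.6]]

```text
clock: 23.5
ee_pos: [0.5798, 0.2666, 0.1701]
tool_rot: [-180.0, 0.1, 88.1]
force: [-0.0, -0.5, -0.7]
finger_gap: 0.0168
```

```bash
python3 -c "
from h import *
look('20'); snap('top','top20'); crop('top20',270,160,160,112,5)"
```

```text
[0.57983381 0.2666307  0.17005895] [-229.1  -12.8] [-1.79958432e+02  7.01292591e-02  8.80769719e+01] 0.016826899695606044 23.5 [-0.03875255 -0.45282928 -0.71372897]
```

View pics/s20.png

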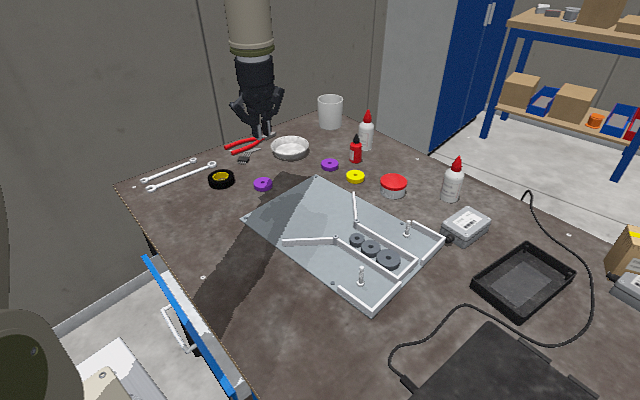

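View pics/top20_c270_160.png

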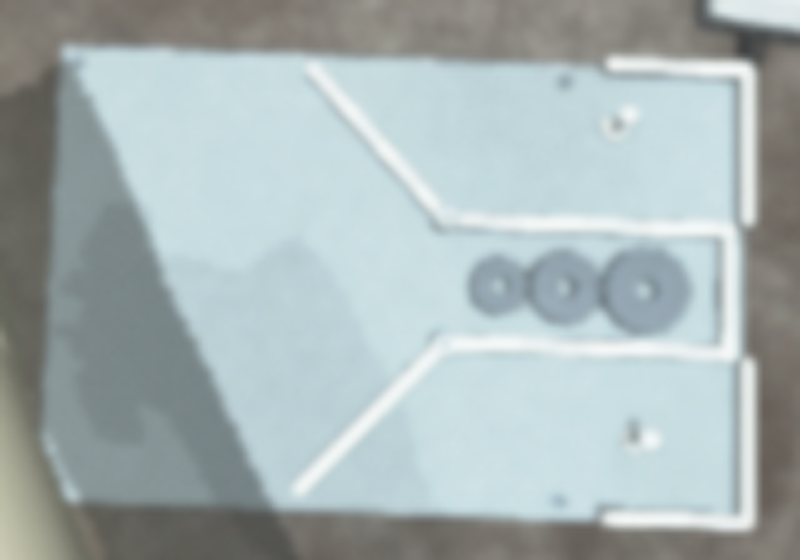

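The top view shows all three rings in line in the slot: small (497,287), medium (564,288), large (645,291). The bolts at (617,120) and (640,437) have not moved. One numeric check, then I'll hand in.

Run:
```python
from h import *
d=load('top20')
R={}
for n,u,v,r in [('S',497,287,16),('M',564,288,20),('L',645,291,24)]:
    q=w2t(ray(d,270+u/5-.4,160+v/5-.4,.02)); print(n,q,'margin past gate mm',q[0]-18-r)
env.job_done(); s=env.get_state(); print(s['clock'],s['force'])
```

```text
S [42.1 -2.2] margin past gate mm 8.100000000000001
M [78.2 -1.4] margin past gate mm 40.2
L [121.9  -1.4] margin past gate mm 79.9
the job is handed in; nothing more can be done
the job is handed in; nothing more can be done
```

All three rings are in the slot behind the gate, pushed flat in the order large, medium, small, and the job is handed in. I pushed each one nested between the fingertips, set about 17 mm apart. The large and small rings went diagonally to the centre line first, then straight through. The medium ring went in a nearly straight path.

**Final position:** the last top-camera check put each ring wholly past the gate, by about 80 mm for the large, 40 mm for the medium and 8 mm for the small. Going by where the fingers stopped, the small ring is about 12 mm past, so the two estimates differ by about 4 mm, but both are past the gate.

**Bystanders:** the bolts, tin and tape roll look unmoved in the last pictures. The arm was clear of everything when I handed in.

**Limits:** it took about 24 s of the 72 s allowed. The force readings I saw stayed below about 2 N.

**Disagreements:** the scene camera read about 6 mm long along the tray compared with the top and wrist cameras. I corrected for this using the gate posts. One wrist reading was about 3–4 mm off sideways, so I measured again before the straight push.

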